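# Top off the tin pyramid

### The arm

A 6-joint arm with a two-finger parallel gripper is mounted at the origin on a cart in front of the work surface, level with it; the furniture and walls round the work are solid. World frame = base frame: x ahead of the robot, y to its left, z up, the work surface at z = 0. Lengths are in m, angles in rad, forces in N, time in s.
With the tool pointing down it reaches from about 0.3 to 0.875 m from the base axis. Payload 6.4 kg.
Tool frame: the origin (TCP) lies at the very end of the fingers, on their centre line; the grasp point (between the pads) lies tcp_to_grasp behind it (tcp_to_grasp is the distance from the TCP to the grasp point, in m); z points along the fingers, y is the direction in which the jaws open and shut (so a half turn about z gives the same grasp; the last joint's range is limited). The gripper opens to 85 mm and grips with 20 to 120 N. Pads are 22 mm wide; open, the fingers measure 114 mm over their backs; the gripper's body (76 mm by 85 mm) begins 54 mm behind the grasp point. The pads swing forward as they close: fully open they stand 13 mm farther back than shut.
Start: joints at [0.998, 0.181, 1.607, -0, 1.354, -0.206], TCP at [0.206, 0.537, 0.231] pointing down, gripper open.
Joint ranges: [-2.99, 2.99], [-0.89, 2.07], [0.3, 2.58], [-1.14, 4.28], [0, 2.63], [-3.12, 3.12]. Speed limits (rad/s): [2.57, 2.57, 3.01, 3.14, 3.14, 3.14].

### API

Orientations are given as a unit quaternion [w, x, y, z].
In Python, from bench import get_obs, camera, hand_in, tcp_to_grasp gives the robot as it stands.
- The arm moves only by the shell command python3 -m inch 'ROWS' [OPENING]. ROWS is JSON, a list of rows, each an object with "delta_pos": the shift along the tool's x, y, z in cm, a list of three; "rotation": the turn, a rotation vector about the tool's x, y, z in rad, a list of three. In form: [{"delta_pos": [x, y, z], "rotation": [rx, ry, rz]}, ...]. A call has 1 to 10 rows; each row shifts and turns the commanded pose from where the row before left it, along the tool's axes as they then stand; what a row does not reach is not made up. A row lasts 1/10 s, in which the tool goes at most 50 mm and 8.59 degrees, less where a joint would pass 70% of its speed; a pose out of reach is approached as far as the arm can. A call is refused whole if a number of a shift passes 5 or a number of a turn 0.15, either way. A call with a gripper value outside its range is refused whole. OPENING is the finger opening in cm, from 0 to 8.54, set as the call begins (- or left out, the last holds). The fingers move at their own pace and stop on an object; the grip force is fixed at half the most. Time passes only in rows, so rows that do not move let the fingers close. It gives the time, the measured TCP pose, the force and the opening at its end, in the units of the state.
- get_obs(): the state, without advancing time (a new reading comes with each control period).
- camera(name): name is "side" or "top" or "wrist"; returns a dict with "color" (400x640x3 uint8, red, green, blue), "vfov" (degrees; the focal length in pixels is half the picture's height over the tangent of half this angle, whatever the lens; pixels are square), "cx", "cy" (the principal point, pixels), "eye" and "orientation" of the camera in the world; the wrist camera has in their place "T_tool_cam" (4x4, takes a point from camera to tool coordinates, whose origin is the TCP and whose axes are the flange's). Camera axes: x right, y down, z forward; pixel columns grow to the right and rows downward; lengths in m; the calibration is good to about 2 mm. A picture is of the moment at which its call begins: read the wrist's pose just before it. There is no depth.
- hand_in(): hands the job in, once; it reports no verdict.
The state is a dict: "time_s": time; "q": joint angles; "dq": joint speeds; "joint_efforts": joint torques, N m; "eef_pos": TCP position; "eef_rot": TCP orientation; "wrist_force": force on the tool from outside, world axes, zero at the start; "torque": the same for the moment, N m; "opening": opening from 0.0 (shut) to 1.0 (fully open).
Only numpy, scipy, OpenCV 4.12 (cv2) and the standard library are available. Lean on these libraries where they do the work, as an engineer would, in place of code of your own. Each camera call takes 0.05 s, during which the arm holds its last target.

### The job

Finish the little pyramid of sprinkle tins: pick up the blue tin that lies on the bench and lay it gently on its side in the groove between the two blue tins in the metal rack, lined up with them and centred along their length. Do not drop it, and leave the red and the yellow tin where they lie.

Things in the scene. Friction and masses are not known exactly. Their poses are not given: they have to be found in the camera images.
- blue_tin_center (a point): closed round steel tin, 56 mm diameter, 100 mm long, lying on its side on the bench; painted blue band and blue lid. The point is its centre, on the tin's axis half-way along, 28 mm above the bench; x runs along the tin's axis towards the lid. It can roll; 0.11 to 0.22 kg. The tin to be moved; its lid may face either end of the rack.
- rack_floor (a point): fixed metal rack, inside 112 (x) x 116 (y) mm, side walls 37 mm high, end lips 16 mm. Point: centre of its inner floor, 6 mm above the bench. In it two loose blue tins, same size, lie side by side along its x, about 30 mm either side of the centre; tops 56 mm above the point. A third tin in their groove has its axis 75 mm above the point; fingertips over 19 mm below that axis hit the lower tins
- red_tin_center (a point): closed round steel tin, 56 mm diameter, 100 mm long, lying on its side on the bench; painted red band and red lid. The point is its centre, on the tin's axis half-way along, 28 mm above the bench; x runs along the tin's axis towards the lid. It can roll. A bystander, not to be disturbed.
- yellow_tin_center (a point): closed round steel tin, 56 mm diameter, 100 mm long, lying on its side on the bench; painted yellow band and yellow lid. The point is its centre, on the tin's axis half-way along, 28 mm above the bench; x runs along the tin's axis towards the lid. It can roll. A bystander, not to be disturbed.
Mind the look-alikes: they are no part of the job. There is more than one size of the part that bears rack_floor; the job needs the largest.

How it is judged:
By the outcome, as a careful person would: the job done as asked, in the order asked, and still so for the second after the job is handed in, with the robot touching nothing.
It also fails if it takes over 35 s, if anything falls off the work surface, if the arm or the gripper's body presses on something with over 40 N, if the wrist force passes 120 N, or if a joint passes its speed limit or range.

## Working session

There is one attempt and no reset: what is moved stays moved. The work goes in short steps, Python scripts to look and compute and a shell command to move; the robot and the scene stay as the last step left them, time stands still between calls to the robot, and variables do not carry over. Pictures are saved under pics/ and viewed, and the job is handed in when it is done.

```bash
ls; mkdir -p pics; python3 - <<'E'
from bench import get_obs,camera,tcp_to_grasp
import cv2
o=get_obs();print(o,tcp_to_grasp)
for n in("top","side","wrist"):
    c=camera(n);cv2.imwrite(f"pics/{n}0.png",c["color"][:,:,::-1]);print(n,{k:v for k,v in c.items() if k!="color"})
E
```

```text
pics
{'time_s': 0.0, 'q': array([ 9.97747792e-01,  1.81556826e-01,  1.60801096e+00, -2.97302513e-05,
        1.35376441e+00, -2.06266578e-01]), 'dq': array([-0.00096961, -0.00091991,  0.00049603, -0.00056452, -0.00062814,
        0.00075524]), 'joint_efforts': array([ 6.05646583e-04, -4.44853055e+01, -3.51358116e+01,  1.07265837e-04,
        8.68485309e-03,  9.66248138e-06]), 'eef_pos': array([0.20587466, 0.5362955 , 0.23037383]), 'eef_rot': array([-3.16977302e-04,  1.82361502e-01,  9.83231166e-01, -8.10089491e-04]), 'wrist_force': array([ 0.10582928, -0.17837919,  0.06501365]), 'torque': array([-6.81503311e-02,  1.74911246e-02,  5.35856627e-06]), 'opening': 1.0004959020092454} 0.0187
top {'vfov': 57.36660721786527, 'cx': 316.3267106010112, 'cy': 202.89332238975294, 'eye': array([0.33949649, 0.07088729, 0.9713269 ]), 'orientation': array([ 0.05490718, -0.70012674,  0.70894985, -0.06479086])}
side {'vfov': 42.620102572744635, 'cx': 324.9752681987631, 'cy': 195.17832195249878, 'eye': array([-0.03062599, -0.71518547,  0.87063875]), 'orientation': array([-0.39607725,  0.87172003, -0.2593452 ,  0.12636091])}
wrist {'vfov': 71.65758461724104, 'cx': 316.90854408234344, 'cy': 202.34638065254842, 'T_tool_cam': array([[-5.23882896e-04, -9.56315564e-01, -2.92335880e-01,
         7.33076989e-02],
       [ 9.99999153e-01, -1.52648818e-04, -1.29269801e-03,
        -1.37661325e-03],
       [ 1.19160250e-03, -2.92336310e-01,  9.56314834e-01,
        -1.42672177e-01],
       [ 0.00000000e+00,  0.00000000e+00,  0.00000000e+00,
         1.00000000e+00]])}
```

View pics/top0.png

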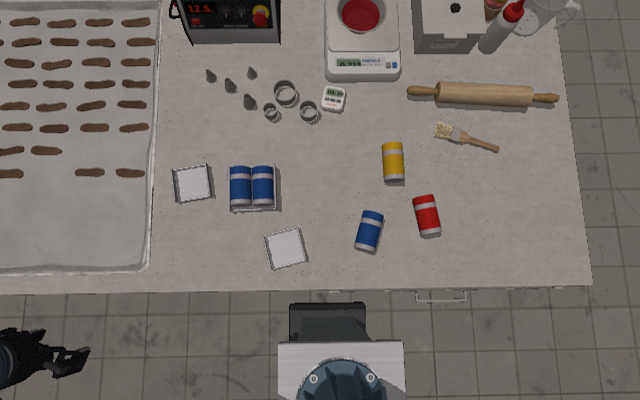

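View pics/side0.png

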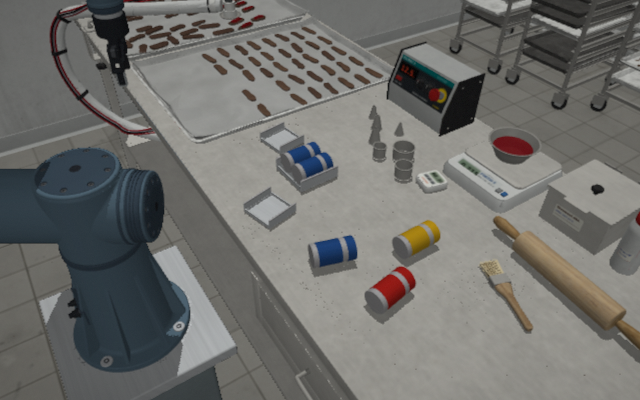

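View pics/wrist0.png

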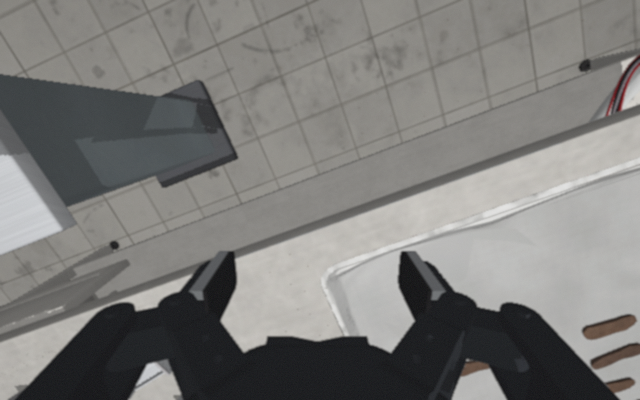

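The blue tin on the bench could be confused with four things in the top view:
- The blue tin at (369,231) lies free on the bench.
- The two rack tins are at (241,186) and (263,186).
- The red tin is at (427,215).
- The yellow tin is at (393,161).

The rack could be the one at (252,188) holding two tins, or one of the small empty trays at (192,183) and (286,249). I choose the free blue tin and the rack with two tins. I'll check both in a close crop.

```bash
cat > h.py <<'E'
import numpy as np,cv2
from scipy.spatial.transform import Rotation as R
def pose(c,o=None):
    if "eye" in c:
        q=c["orientation"];return R.from_quat([*q[1:],q[0]]).as_matrix(),np.array(c["eye"])
    q=o["eef_rot"];T=R.from_quat([*q[1:],q[0]]).as_matrix();M=c["T_tool_cam"]
    return T@M[:3,:3],T@M[:3,3]+o["eef_pos"]
def ray(c,uv,z,o=None):
    Rm,e=pose(c,o);h,w=c["color"].shape[:2];f=h/2/np.tan(np.radians(c["vfov"])/2)
    uv=np.atleast_2d(uv).astype(float)
    d=np.c_[(uv[:,0]-c["cx"])/f,(uv[:,1]-c["cy"])/f,np.ones(len(uv))]@Rm.T
    return e+d*((z-e[2])/d[:,2])[:,None]
def proj(c,P,o=None):
    Rm,e=pose(c,o);h=c["color"].shape[0];f=h/2/np.tan(np.radians(c["vfov"])/2)
    d=(np.atleast_2d(P)-e)@Rm;return np.c_[c["cx"]+f*d[:,0]/d[:,2],c["cy"]+f*d[:,1]/d[:,2]]
def blobs(img,lo,hi,amin=60):
    hsv=cv2.cvtColor(img,cv2.COLOR_RGB2HSV);m=cv2.inRange(hsv,lo,hi)
    n,l,s,ce=cv2.connectedComponentsWithStats(m)
    return [(s[i,4],ce[i],cv2.minAreaRect(np.argwhere(l==i)[:,::-1].astype(np.float32))) for i in range(1,n) if s[i,4]>amin]
E
python3 - <<'E'
from h import *;from bench import *
c=camera("top");img=c["color"]
for n,lo,hi in(("blue",(100,120,30),(125,255,255)),("red",(172,120,60),(180,255,255)),("yel",(18,120,80),(32,255,255))):
    for a,ce,r in blobs(img,lo,hi): print(n,a,ce.round(1),r,ray(c,ce,.04).round(4))
a=cv2.resize(img[150:280,165:295],None,fx=4,fy=4,interpolation=2);b=cv2.resize(img[170:280,340:450],None,fx=2.4,fy=2.4,interpolation=2)
o=np.zeros((520,800,3),np.uint8);o[:,:520]=a;o[:264,530:794]=b
s=camera("side")["color"];s1=cv2.resize(s[215:275,295:365],None,fx=3.5,fy=3.5);o[280:490,530:775]=s1
cv2.imwrite("pics/crop.png",o[:,:,::-1])
E
```

```text
blue 138 [239.7 169.6] ((240.0, 170.0), (8.0, 20.0), 90.0) [[0.5895 0.2561 0.04  ]]
blue 138 [261.8 169.4] ((261.8815612792969, 169.63092041015625), (7.740330696105957, 20.1747989654541), 87.1375961303711) [[0.5893 0.1985 0.04  ]]
blue 416 [240.  188.6] ((240.5, 189.0), (20.0, 21.0), 90.0) [[0.5388 0.2543 0.04  ]]
blue 392 [262.4 188.2] ((262.40606689453125, 188.2154541015625), (20.55050277709961, 20.02491569519043), 86.98721313476562) [[0.5391 0.1963 0.04  ]]
blue 142 [372.6 215.3] ((372.5440979003906, 215.27706909179688), (20.27617835998535, 7.729038238525391), 17.52556800842285) [[ 0.4647 -0.0878  0.04  ]]
blue 418 [367.5 234.1] ((367.56536865234375, 233.9269256591797), (20.698566436767578, 20.435449600219727), 15.255120277404785) [[ 0.4166 -0.0728  0.04  ]]
red 721 [360.5  14.5] ((360.5, 15.0), (30.0, 37.0), 90.0) [[ 1.0401 -0.0762  0.04  ]]
yel 76 [260.7   9.6] ((260.70806884765625, 10.14739990234375), (15.58586311340332, 9.959747314453125), 8.746162414550781) [[1.0566 0.207  0.04  ]]
yel 143 [391.3 145.8] ((391.27703857421875, 146.08786010742188), (8.785892486572266, 20.171161651611328), 81.02737426757812) [[ 0.6509 -0.1449  0.04  ]]
yel 403 [392.8 164.1] ((393.0, 164.5), (21.0, 20.0), 90.0) [[ 0.6004 -0.1466  0.04  ]]
```

View pics/crop.png

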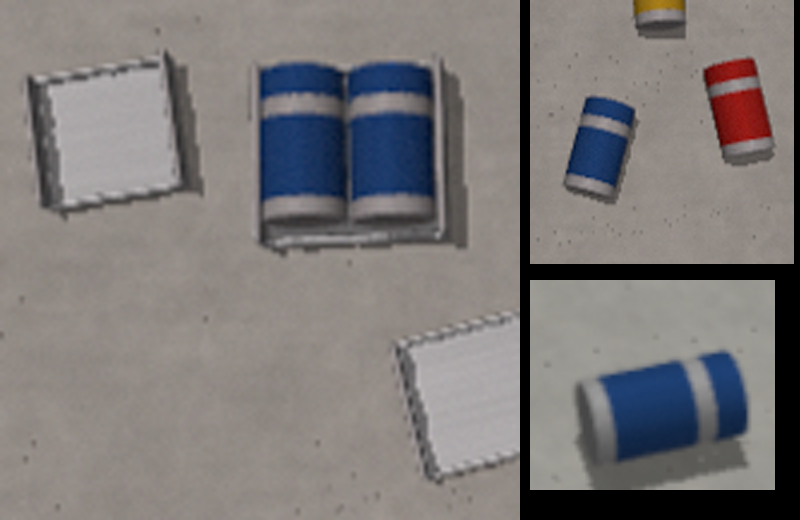

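The crop confirms both choices. The bench tin is at (369,231) with its lid at the far end. The large rack holds two tins lying along world x, also with lids at the far end. I'll move over the bench tin.

```bash
python3 -m inch '[{"delta_pos":[-2.65,-3.1,0],"rotation":[0,0,0]},{"delta_pos":[-2.65,-3.1,0],"rotation":[0,0,0]},{"delta_pos":[-2.65,-3.1,0],"rotation":[0,0,0]},{"delta_pos":[-2.65,-3.1,0],"rotation":[0,0,0]},{"delta_pos":[-2.65,-3.1,0],"rotation":[0,0,0]},{"delta_pos":[-2.65,-3.1,0],"rotation":[0,0,0]},{"delta_pos":[-2.65,-3.1,0],"rotation":[0,0,0]},{"delta_pos":[-2.65,-3.1,0],"rotation":[0,0,0]},{"delta_pos":[-2.65,-3.1,0],"rotation":[0,0,0]},{"delta_pos":[-2.65,-3.1,0],"rotation":[0,0,0]}]' 8.54
python3 -m inch '[{"delta_pos":[-2.65,-3.1,0],"rotation":[0,0,0]},{"delta_pos":[-2.65,-3.1,0],"rotation":[0,0,0]},{"delta_pos":[-2.65,-3.1,0],"rotation":[0,0,0]},{"delta_pos":[-2.65,-3.1,0],"rotation":[0,0,0]},{"delta_pos":[-2.65,-3.1,0],"rotation":[0,0,0]},{"delta_pos":[-2.65,-3.1,0],"rotation":[0,0,0]},{"delta_pos":[0,0,0],"rotation":[0,0,0]},{"delta_pos":[0,0,0],"rotation":[0,0,0]}]'
```

```text
time_s: 1.25
eef_pos: [0.3426, 0.1509, 0.2315]
eef_rot: [0.0, 0.182, 0.983, 0.0]
wrist_force: [0.8, -0.3, -0.9]
opening: 1.001
time_s: 2.05
eef_pos: [0.4239, -0.0787, 0.231]
eef_rot: [-0.001, 0.183, 0.983, 0.0]
wrist_force: [0.9, 0.3, 0.3]
opening: 1.006
```

```bash
python3 - <<'E'
from h import *;from bench import *
o=get_obs();c=camera("wrist");img=c["color"];t=camera("top")
np.savez("w1.npz",img=img);cv2.imwrite("pics/w1.png",img[:,:,::-1])
for a,ce,r in blobs(img,(100,120,30),(125,255,255),200): print(a,ce.round(1),r,ray(c,ce,.04,o).round(4))
E
```

```text
4055 [584.3 184.7] ((584.9485473632812, 183.90142822265625), (45.36787796020508, 109.27041625976562), 71.896240234375) [[0.5478 0.2255 0.04  ]]
1749 [318.3 176.9] ((318.4411315917969, 177.25465393066406), (43.91598129272461, 41.71231460571289), 85.48600769042969) [[ 0.42   -0.0772  0.04  ]]
1188 [590.1 221.3] ((589.8540649414062, 219.78964233398438), (21.133970260620117, 101.16205596923828), 72.97947692871094) [[0.6002 0.2276 0.04  ]]
514 [321.2 216.6] ((321.2950439453125, 216.2517852783203), (16.579692840576172, 39.30662536621094), 84.14398956298828) [[ 0.4696 -0.0923  0.04  ]]
```

View pics/w1.png

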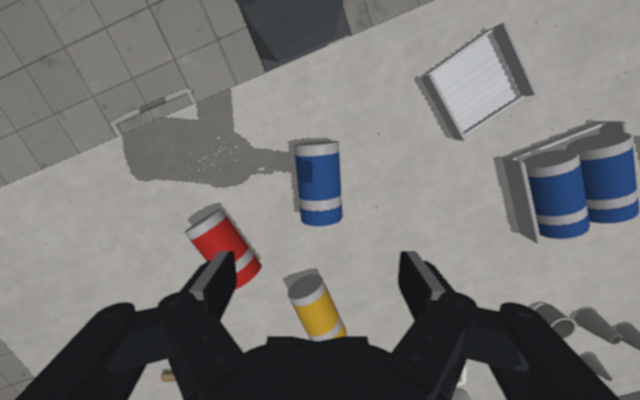

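The wrist view shows the bench tin at about (319,183) and the rack with its tins at about (575,185). Next I'll sample intensity profiles along and across the tin to locate its ends and sides.

```bash
python3 - <<'E'
from h import *;from bench import *
o=get_obs();w=camera("wrist");t=camera("top")
for n,c,oo,A,B in(("w",w,o,(318.3,176.9),(321.2,216.6)),("t",t,o,(367.5,234.1),(372.6,215.3))):
    A=np.array(A);B=np.array(B);d=(B-A)/np.linalg.norm(B-A);L=np.linalg.norm(B-A)
    s=np.arange(-1.5*L,1.2*L,1.5 if n=="w" else .7)
    P=A+s[:,None]*d
    v=cv2.remap(c["color"],P[:,0].astype(np.float32)[None],P[:,1].astype(np.float32)[None],1)[0]
    W=ray(c,P,.056,oo)
    print(n);print("\n".join(f"{p.round(0)} {x} {q[:2].round(4)}" for p,x,q in zip(P,v,W)))
E
```

```text
w
[314. 117.] [169 167 162] [ 0.353  -0.0555]
[314. 119.] [169 167 162] [ 0.3545 -0.056 ]
[314. 120.] [169 167 163] [ 0.356  -0.0564]
[314. 122.] [167 166 161] [ 0.3575 -0.0569]
[314. 123.] [166 164 160] [ 0.359  -0.0574]
[314. 125.] [166 165 160] [ 0.3606 -0.0578]
[315. 126.] [165 164 159] [ 0.3621 -0.0583]
[315. 128.] [167 165 160] [ 0.3636 -0.0587]
[315. 129.] [167 164 160] [ 0.3652 -0.0592]
[315. 131.] [167 165 161] [ 0.3667 -0.0597]
[315. 132.] [168 166 161] [ 0.3683 -0.0602]
[315. 134.] [168 166 161] [ 0.3698 -0.0606]
[315. 135.] [170 167 163] [ 0.3714 -0.0611]
[315. 137.] [167 165 160] [ 0.373  -0.0616]
[315. 138.] [143 140 136] [ 0.3745 -0.062 ]
[316. 140.] [109 108 105] [ 0.3761 -0.0625]
[316. 141.] [94 93 91] [ 0.3777 -0.063 ]
[316. 143.] [81 80 81] [ 0.3793 -0.0635]
[316. 144.] [98 96 97] [ 0.3808 -0.0639]
[316. 146.] [146 143 146] [ 0.3824 -0.0644]
[316. 147.] [164 162 163] [ 0.384  -0.0649]
[316. 149.] [166 165 166] [ 0.3856 -0.0654]
[316. 150.] [170 168 170] [ 0.3872 -0.0659]
[316. 152.] [169 167 169] [ 0.3889 -0.0664]
[317. 153.] [170 167 170] [ 0.3905 -0.0669]
[317. 1
[... 4572 characters left out ...]
89]
[371. 222.] [43 50 57] [ 0.4445 -0.0794]
[371. 222.] [42 49 58] [ 0.4462 -0.0799]
[371. 221.] [40 49 56] [ 0.4479 -0.0805]
[371. 220.] [42 50 57] [ 0.4496 -0.081 ]
[371. 220.] [43 50 58] [ 0.4513 -0.0815]
[372. 219.] [41 49 56] [ 0.453  -0.0821]
[372. 218.] [42 50 58] [ 0.4547 -0.0826]
[372. 218.] [43 51 58] [ 0.4565 -0.0831]
[372. 217.] [40 49 56] [ 0.4582 -0.0837]
[372. 216.] [41 49 57] [ 0.4599 -0.0842]
[372. 216.] [42 49 57] [ 0.4616 -0.0847]
[373. 215.] [42 50 57] [ 0.4633 -0.0853]
[373. 214.] [43 49 57] [ 0.465  -0.0858]
[373. 214.] [43 50 58] [ 0.4668 -0.0863]
[373. 213.] [44 51 59] [ 0.4685 -0.0869]
[373. 212.] [44 52 59] [ 0.4702 -0.0874]
[374. 212.] [44 52 59] [ 0.4719 -0.0879]
```

```bash
python3 -m inch '[{"delta_pos":[0,0,0],"rotation":[0,0,-0.072]},{"delta_pos":[-0.43,0.15,3],"rotation":[0,0,0]},{"delta_pos":[0,0,4],"rotation":[0,0,0]},{"delta_pos":[0,0,4],"rotation":[0,0,0]},{"delta_pos":[0,0,2],"rotation":[0,0,0]},{"delta_pos":[0,0,0],"rotation":[0,0,0]},{"delta_pos":[0,0,0],"rotation":[0,0,0]}]'
python3 - <<'E'
from h import *;from bench import *
o=get_obs();w=camera("wrist");img=w["color"];print(o["eef_pos"],o["eef_rot"]);cv2.imwrite("pics/w2.png",img[:,:,::-1])
for a,ce,r in blobs(img,(100,120,30),(125,255,255),200): print(a,ce.round(1),r,ray(w,ce,.056,o).round(4))
# row-wise blue spans
hsv=cv2.cvtColor(img,cv2.COLOR_RGB2HSV);m=cv2.inRange(hsv,(100,120,30),(125,255,255))
for r in range(90,400,12):
    x=np.where(m[r,200:450])[0]
    if len(x): print(r,x[0]+200,x[-1]+200,ray(w,[(x[0]+x[-1])/2+200,r],.04,o).round(4))
E
```

```text
time_s: 2.95
eef_pos: [0.4289, -0.0775, 0.1019]
eef_rot: [0.0, 0.146, 0.989, -0.0]
wrist_force: [0.7, -0.2, 0.9]
opening: 0.999
[ 0.4288749  -0.07748624  0.1018785 ] [ 5.47041804e-05  1.46206809e-01  9.89254045e-01 -3.54654542e-06]
4423 [316.1 206. ] ((316.5, 206.5), (73.0, 67.0), 90.0) [[ 0.4157 -0.0759  0.056 ]]
1248 [316.3 267.5] ((316.63555908203125, 266.2682800292969), (29.53701400756836, 61.221282958984375), 89.06080627441406) [[ 0.4632 -0.0901  0.056 ]]
174 283 350 [[ 0.3966 -0.0699  0.04  ]]
186 283 349 [[ 0.4053 -0.0729  0.04  ]]
198 284 348 [[ 0.4144 -0.0757  0.04  ]]
210 284 348 [[ 0.4237 -0.0785  0.04  ]]
222 285 348 [[ 0.4334 -0.081   0.04  ]]
234 286 347 [[ 0.4432 -0.084   0.04  ]]
258 286 346 [[ 0.4635 -0.0906  0.04  ]]
270 288 344 [[ 0.4742 -0.0938  0.04  ]]
```

View pics/w2.png

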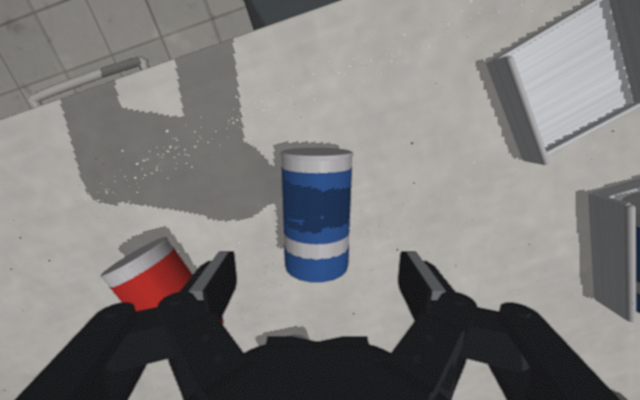

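The view shows the tin centred at about (316,215). It is upright in the frame, so it is square to the jaws, with ends near rows 153 and 281. I'll cast those ends to positions.

```bash
python3 - <<'E'
from h import *;from bench import *
o=get_obs();w=camera("wrist");img=w["color"]
print([(r,img[r,316].tolist()) for r in list(range(144,160,1))+list(range(274,288,2))])
for r in (149,152,154,280,282): print(r,ray(w,[316.3,r],.056,o).round(4))
E
```

```text
[(144, [112, 111, 109]), (145, [108, 107, 105]), (146, [96, 95, 95]), (147, [87, 86, 87]), (148, [87, 86, 87]), (149, [86, 84, 86]), (150, [88, 87, 88]), (151, [86, 85, 85]), (152, [87, 86, 88]), (153, [102, 102, 102]), (154, [136, 134, 136]), (155, [164, 162, 163]), (156, [173, 171, 173]), (157, [171, 168, 171]), (158, [171, 168, 171]), (159, [173, 172, 173]), (274, [49, 81, 135]), (276, [46, 80, 134]), (278, [45, 78, 133]), (280, [115, 121, 144]), (282, [177, 174, 169]), (284, [177, 174, 170]), (286, [179, 176, 171])]
149 [[ 0.3781 -0.0646  0.056 ]]
152 [[ 0.3801 -0.0652  0.056 ]]
154 [[ 0.3814 -0.0656  0.056 ]]
280 [[ 0.475 -0.094  0.056]]
282 [[ 0.4767 -0.0946  0.056 ]]
```

```bash
python3 -m inch '[{"delta_pos":[0,-0.25,3],"rotation":[0,0,0]},{"delta_pos":[0,0,3],"rotation":[0,0,0]},{"delta_pos":[0,0,2],"rotation":[0,0,0]},{"delta_pos":[0,0,1.24],"rotation":[0,0,0]},{"delta_pos":[0,0,0],"rotation":[0,0,0]},{"delta_pos":[0,0,0],"rotation":[0,0,0]}]'
python3 -m inch '[{"delta_pos":[0,0,0],"rotation":[0,0,0]},{"delta_pos":[0,0,0],"rotation":[0,0,0]},{"delta_pos":[0,0,0],"rotation":[0,0,0]},{"delta_pos":[0,0,0],"rotation":[0,0,0]},{"delta_pos":[0,0,0],"rotation":[0,0,0]},{"delta_pos":[0,0,0],"rotation":[0,0,0]},{"delta_pos":[0,0,0],"rotation":[0,0,0]},{"delta_pos":[0,0,0],"rotation":[0,0,0]}]' 4.5
```

```text
time_s: 3.65
eef_pos: [0.4289, -0.0809, 0.0099]
eef_rot: [0.001, 0.147, 0.989, -0.0]
wrist_force: [0.3, 0.8, -0.1]
opening: 0.999
time_s: 4.45
eef_pos: [0.4289, -0.0808, 0.0103]
eef_rot: [0.001, 0.147, 0.989, -0.0]
wrist_force: [-1.5, 1.7, 10.0]
opening: 0.64
```

```bash
python3 -m inch '[{"delta_pos":[0,0,0],"rotation":[0,0,0]},{"delta_pos":[0,0,-1],"rotation":[0,0,0]},{"delta_pos":[0,0,-2],"rotation":[0,0,0]},{"delta_pos":[0,0,-3],"rotation":[0,0,0]},{"delta_pos":[0,0,-4],"rotation":[0,0,0]},{"delta_pos":[0,0,-4],"rotation":[0,0,0]},{"delta_pos":[0,0,-4],"rotation":[0,0,0]},{"delta_pos":[0,0,0],"rotation":[0,0,0]}]'
python3 - <<'E'
from h import *;from bench import *
o=get_obs();print(o["wrist_force"],o["torque"]);w=camera("wrist");cv2.imwrite("pics/w3.png",w["color"][:,:,::-1]);s=camera("side");cv2.imwrite("pics/s3.png",s["color"][:,:,::-1])
E
```

```text
time_s: 5.25
eef_pos: [0.4312, -0.082, 0.1952]
eef_rot: [0.005, 0.147, 0.989, -0.002]
wrist_force: [1.6, -1.1, -1.5]
opening: 0.637
[ 1.64194394 -1.06992706 -1.46206373] [ 0.01424924 -0.09342439 -0.00430571]
```

View pics/w3.png

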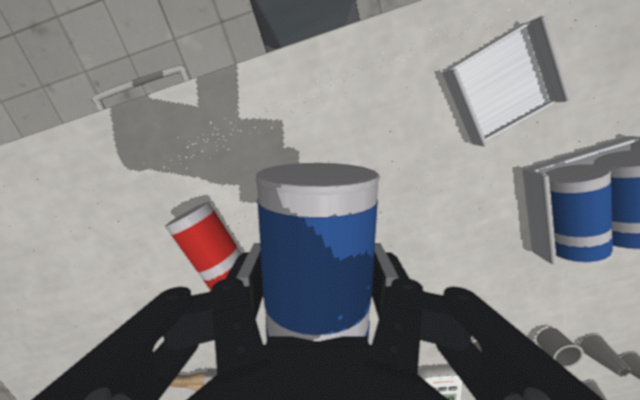

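View pics/s3.png

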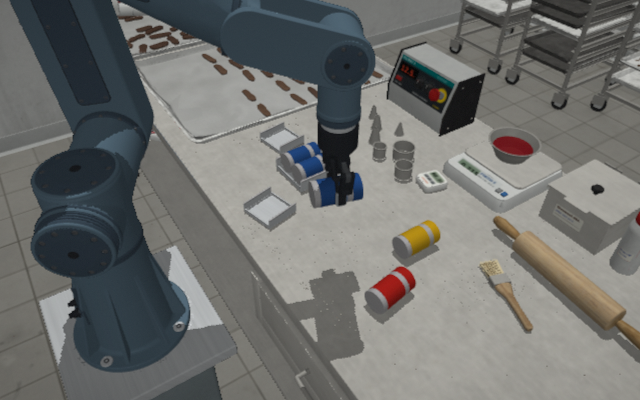

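The tin is held level. The wrist view shows its near end at rows 165–190, and the red and yellow tins haven't moved. Next I'll measure the rack tins from the first top picture, and the bench tin there too as a bias check against the wrist result.

```bash
cat > m.py <<'E'
from h import *;from bench import *
def tin(c,A,B,za,o=None,W=14):
    """A,B = px centres of band & lid blobs; returns top-line profile ends and side edges"""
    img=c["color"].astype(float)
    A=np.array(A);B=np.array(B)
    d=(B-A)/np.linalg.norm(B-A);n=np.array([-d[1],d[0]])
    return d,n
E
python3 - <<'E'
from h import *;from bench import *
t=camera("top");img=cv2.imread("pics/top0.png")[:,:,::-1].copy();t0=dict(t);t0["color"]=img
hsv=cv2.cvtColor(img,cv2.COLOR_RGB2HSV);m=cv2.inRange(hsv,(100,110,20),(125,255,255))
print("rack rows")
for r in (170,180,184,188,192,196):
    x=np.where(m[r,225:280])[0]+225
    g=np.split(x,np.where(np.diff(x)>1)[0]+1)
    for k in g: 
        if len(k)>5: print(r,k[0],k[-1],ray(t0,[(k[0]+k[-1])/2,r],.034)[0].round(4))
print("cols L",[(r,img[r,240].tolist()) for r in list(range(162,168))+list(range(196,216))])
print("cols R",[(r,img[r,262].tolist()) for r in list(range(162,168))+list(range(196,216))])
# bench tin profile
A=np.array((367.5,234.1));B=np.array((372.6,215.3));d=(B-A)/np.linalg.norm(B-A)
for s in list(np.arange(-22,-8,1))+list(np.arange(20,28,1)):
    p=A+s*d;v=cv2.getRectSubPix(img,(1,1),tuple(p))[0,0];print(p.round(1),v,ray(t0,p,.056)[0].round(4))
for col,rs in((240,(165,166,203,205,207,209)),(262,(165,166,203,205,207,209))):
    for r in rs: print(col,r,ray(t0,[col,r],.062)[0].round(4))
o=get_obs();w=camera("wrist")
# held tin near edge in tool frame: top edge at tool z=-.046
M=w["T_tool_cam"];f=200/np.tan(np.radians(w["vfov"])/2)
print([(r,w["color"][r,318].tolist()) for r in range(160,194,2)])
for r in (184,186,188,190):
    dd=M[:3,:3]@np.array([(318-w["cx"])/f,(r-w["cy"])/f,1]);e=M[:3,3];print(r,(e+dd*((-.046-e[2])/dd[2])).round(4))
E
```

```text
rack rows
170 230 249 [0.5901 0.2579 0.034 ]
170 252 272 [0.5895 0.1987 0.034 ]
180 230 250 [0.563 0.256 0.034]
180 253 272 [0.5624 0.1971 0.034 ]
184 230 250 [0.5523 0.2558 0.034 ]
184 253 272 [0.5516 0.197  0.034 ]
188 230 250 [0.5416 0.2555 0.034 ]
188 253 272 [0.5409 0.1969 0.034 ]
192 230 251 [0.5309 0.254  0.034 ]
192 253 272 [0.5303 0.1967 0.034 ]
196 230 250 [0.5203 0.2551 0.034 ]
196 253 272 [0.5196 0.1966 0.034 ]
cols L [(162, [148, 140, 135]), (163, [147, 139, 134]), (164, [152, 143, 136]), (165, [108, 110, 122]), (166, [41, 64, 107]), (167, [24, 55, 103]), (196, [29, 57, 104]), (197, [27, 55, 103]), (198, [71, 84, 115]), (199, [128, 126, 135]), (200, [146, 140, 140]), (201, [144, 137, 138]), (202, [145, 138, 139]), (203, [103, 97, 97]), (204, [57, 56, 54]), (205, [61, 56, 57]), (206, [63, 61, 61]), (207, [93, 89, 90]), (208, [98, 98, 99]), (209, [139, 136, 136]), (210, [128, 125, 125]), (211, [84, 80, 81]), (212, [118, 113, 108]), (213, [146, 140, 134]), (214, [148, 140, 135]), (215, [146, 137, 133])]
cols R [(162, [148, 141, 136]), (163, [147, 140, 134]), (164, [150, 141
[... 1872 characters left out ...]
817 0.2488 0.062 ]
262 165 [0.5952 0.195  0.062 ]
262 166 [0.5926 0.195  0.062 ]
262 203 [0.4963 0.1939 0.062 ]
262 205 [0.4912 0.1939 0.062 ]
262 207 [0.4861 0.1938 0.062 ]
262 209 [0.481  0.1937 0.062 ]
[(160, [186, 183, 178]), (162, [151, 149, 146]), (164, [92, 91, 91]), (166, [93, 92, 92]), (168, [95, 93, 93]), (170, [93, 92, 93]), (172, [96, 95, 96]), (174, [94, 93, 94]), (176, [94, 93, 94]), (178, [94, 92, 95]), (180, [96, 95, 95]), (182, [94, 93, 95]), (184, [96, 96, 96]), (186, [142, 141, 142]), (188, [188, 186, 188]), (190, [189, 188, 190]), (192, [185, 183, 185])]
184 [ 0.0507 -0.0012 -0.046 ]
186 [ 0.05   -0.0012 -0.046 ]
188 [ 0.0493 -0.0012 -0.046 ]
190 [ 0.0485 -0.0012 -0.046 ]
```

```bash
python3 -m inch '[{"delta_pos":[0,0,0],"rotation":[0,0,-0.111]},{"delta_pos":[0,0,0],"rotation":[0,0,-0.111]},{"delta_pos":[0,0,0],"rotation":[0,0,-0.111]},{"delta_pos":[-1.73,2.54,0],"rotation":[0,0,0]},{"delta_pos":[-1.73,2.54,0],"rotation":[0,0,0]},{"delta_pos":[-1.73,2.54,0],"rotation":[0,0,0]},{"delta_pos":[-1.73,2.54,0],"rotation":[0,0,0]},{"delta_pos":[-1.73,2.54,0],"rotation":[0,0,0]},{"delta_pos":[-1.73,2.54,0],"rotation":[0,0,0]},{"delta_pos":[-1.73,2.54,0],"rotation":[0,0,0]}]'
python3 -m inch '[{"delta_pos":[0,0,0],"rotation":[0,0,0]},{"delta_pos":[0,0,0],"rotation":[0,0,0]},{"delta_pos":[0,0,0],"rotation":[0,0,0]},{"delta_pos":[0,0,0],"rotation":[0,0,0]}]'
python3 - <<'E'
from h import *;from bench import *
o=get_obs();print(o["eef_pos"],o["eef_rot"],o["wrist_force"],o["torque"]);w=camera("wrist");img=w["color"];cv2.imwrite("pics/w4.png",img[:,:,::-1])
for a,ce,r in blobs(img,(100,120,30),(125,255,255),200): print(a,ce.round(1),r,ray(w,ce,.04,o).round(4))
E
```

```text
time_s: 6.45
eef_pos: [0.5412, 0.103, 0.1862]
eef_rot: [-0.002, -0.019, 1.0, 0.0]
wrist_force: [0.9, -0.4, -2.3]
opening: 0.637
time_s: 6.85
eef_pos: [0.5414, 0.101, 0.1882]
eef_rot: [-0.001, -0.019, 1.0, -0.0]
wrist_force: [0.1, 0.2, -2.5]
opening: 0.638
[0.54144422 0.10097371 0.18822902] [-7.07669542e-04 -1.85636170e-02  9.99827428e-01 -7.24115520e-05] [ 0.05060175  0.2003494  -2.53409149] [-0.05239053  0.0204041   0.00861646]
18941 [355.7 247.2] ((377.09912109375, 243.37405395507812), (143.11924743652344, 250.92518615722656), 72.27236938476562) [[0.6086 0.1461 0.04  ]]
```

View pics/w4.png

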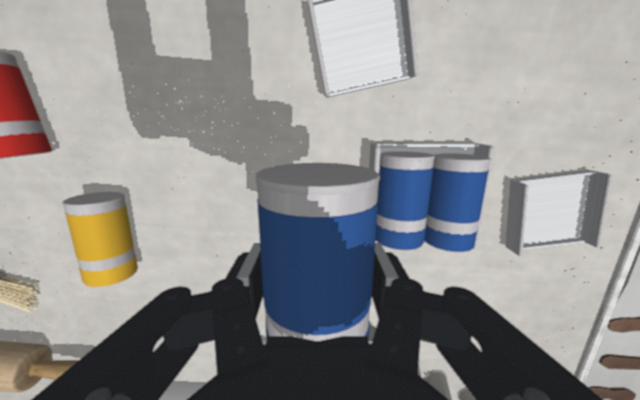

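The view shows the held tin in the centre. The rack tins are at about (405,200) and (458,202), with lids at row 247. I'll compute their axes from the tangent rays in cross-section.

```bash
python3 - <<'E'
from h import *;from bench import *
o=get_obs();w=camera("wrist");img=w["color"];g=img.astype(float)
np.save("w4.npy",img)
hsv=cv2.cvtColor(img,cv2.COLOR_RGB2HSV);m=cv2.inRange(hsv,(100,110,20),(125,255,255))
Rm,e=pose(w,o);print("cam",e.round(4))
r_=.028;z0=.034;th=.04
u=np.array([np.cos(th),np.sin(th),0]);n=np.array([-u[1],u[0],0])
def ang(uv):
    p=ray(w,uv,0.,o)[0]-e; return np.arctan2(p@n,-p[2])
H=e[2]-z0
for r in range(176,246,6):
    x=np.where(m[r,383:500])[0]+383
    gs=[k for k in np.split(x,np.where(np.diff(x)>1)[0]+1) if len(k)>8]
    row=img[r,372:386].astype(int).tolist()
    xl=None
    # left edge searched from bright gap
    mm=m[r,376:500];
    xs=np.where(mm)[0]+376
    print(r,[(k[0],k[-1]) for k in gs],[int(q) for q in m[r,374:386]>0])
    hi=xs[-1]+1-.5
    ar=ang([hi,r]); # right tangent of right tin: ar = a + asin(r/D)
    a=ar
    for _ in range(20): D=H/np.cos(a); a=ar-np.arcsin(r_/D)
    yR=H*np.tan(a)+e@n
    # divider: right silhouette of left tin
    print("   right tin n-offset",round(yR,4), end=" ")
    if len(gs)>=2:
        al=ang([gs[0][-1]+.5,r]);a=al
        for _ in range(20): a=al-np.arcsin(r_/(H/np.cos(a)))
        print("left tin",round(H*np.tan(a)+e@n,4))
    else: print()
for c in (405,458):
    print(c,[(r,img[r,c].tolist()) for r in list(range(148,176,2))+list(range(240,254,1))])
E
```

```text
cam [0.4679 0.0965 0.3312]
176 [(np.int64(383), np.int64(485))] [0, 0, 0, 0, 0, 0, 0, 1, 1, 1, 1, 1]
   right tin n-offset 0.2279 
182 [(np.int64(383), np.int64(484))] [0, 0, 0, 0, 0, 0, 1, 1, 1, 1, 1, 1]
   right tin n-offset 0.228 
188 [(np.int64(383), np.int64(483))] [0, 0, 0, 0, 0, 0, 1, 1, 1, 1, 1, 1]
   right tin n-offset 0.228 
194 [(np.int64(383), np.int64(482))] [0, 0, 0, 0, 0, 1, 1, 1, 1, 1, 1, 1]
   right tin n-offset 0.2281 
200 [(np.int64(383), np.int64(481))] [0, 0, 0, 0, 0, 1, 1, 1, 1, 1, 1, 1]
   right tin n-offset 0.2281 
206 [(np.int64(383), np.int64(480))] [1, 1, 1, 1, 1, 1, 1, 1, 1, 1, 1, 1]
   right tin n-offset 0.2282 
212 [(np.int64(383), np.int64(479))] [1, 1, 1, 1, 1, 1, 1, 1, 1, 1, 1, 1]
   right tin n-offset 0.2283 
218 [(np.int64(392), np.int64(421)), (np.int64(439), np.int64(478))] [1, 1, 0, 0, 0, 0, 0, 0, 0, 0, 0, 0]
   right tin n-offset 0.2283 left tin 0.1661
224 [] [1, 1, 1, 0, 0, 0, 0, 0, 0, 0, 0, 0]
   right tin n-offset 0.1167 
230 [(np.int64(422), np.int64(434))] [1, 1, 1, 1, 1, 1, 1, 1, 1, 1, 1, 1]
   right tin n-offset 0.1821 
236 [(np.int64(383
[... 836 characters left out ...]
]), (252, [198, 195, 189]), (253, [198, 196, 190])]
458 [(148, [135, 137, 139]), (150, [140, 141, 143]), (152, [131, 131, 133]), (154, [100, 100, 100]), (156, [98, 97, 98]), (158, [114, 111, 113]), (160, [162, 160, 162]), (162, [174, 171, 173]), (164, [177, 175, 177]), (166, [179, 177, 178]), (168, [179, 178, 179]), (170, [159, 161, 169]), (172, [62, 87, 137]), (174, [47, 81, 137]), (240, [53, 92, 154]), (241, [53, 91, 155]), (242, [54, 92, 155]), (243, [52, 92, 154]), (244, [54, 93, 155]), (245, [52, 91, 155]), (246, [52, 91, 153]), (247, [52, 92, 154]), (248, [49, 89, 153]), (249, [55, 92, 155]), (250, [84, 109, 157]), (251, [145, 153, 175]), (252, [193, 191, 192]), (253, [207, 203, 198])]
```

```bash
python3 - <<'E'
from h import *;from bench import *
o=get_obs();w=camera("wrist");Rm,e=pose(w,o)
for th in(.04,.045):
    u=np.array([np.cos(th),np.sin(th),0]);n=np.array([-u[1],u[0],0]);H=e[2]-.034
    def off(uv,s):
        p=ray(w,uv,0.,o)[0]-e;t=np.arctan2(p@n,-p[2]);a=t
        for _ in range(30): a=t-s*np.arcsin(.028/(H/np.cos(a)))
        return H*np.tan(a)+e@n
    L=[off([c-.5,r],-1) for r,c in((176,381),(188,380),(197,379))];Rr=[off([c+.5,r],1) for r,c in((176,485),(188,483),(200,481),(212,479))]
    print(th,np.round(L,4),np.round(Rr,4))
    mid=(np.mean(L)+np.mean(Rr))/2
    ends=[ray(w,[c,r],.062,o)[0] for c,r in((405,156.7),(405,248.9),(458,159),(458,250.8))]
    print(np.round([p@u for p in ends],4),np.round(ends,4))
    s=np.mean([p@u for p in ends]);print("centre",(s*u+mid*n).round(4))
E
```

```text
0.04 [0.1753 0.175  0.1746] [0.2281 0.2282 0.2284 0.2285]
[0.5078 0.6061 0.5101 0.6085] [[0.5008 0.1828 0.062 ]
 [0.5988 0.1955 0.062 ]
 [0.5012 0.2344 0.062 ]
 [0.5989 0.2526 0.062 ]]
centre [0.5496 0.2238 0.    ]
0.045 [0.1726 0.1723 0.1718] [0.2254 0.2255 0.2256 0.2256]
[0.5086 0.607  0.5112 0.6097] [[0.5008 0.1828 0.062 ]
 [0.5988 0.1955 0.062 ]
 [0.5012 0.2344 0.062 ]
 [0.5989 0.2526 0.062 ]]
centre [0.5496 0.2238 0.    ]
```

The two estimates of the rack centre disagree by 4–5 mm. The left tin's edge at column 380 is hidden by the held tin, and the rack sits off-axis in this view. I'll reposition so the rack tins appear unobstructed on the image centre line.

```bash
python3 -m inch '[{"delta_pos":[-2.2,2.38,-0.24],"rotation":[0,0,0]},{"delta_pos":[-2.2,2.38,-0.24],"rotation":[0,0,0]},{"delta_pos":[-2.2,2.38,-0.24],"rotation":[0,0,0]},{"delta_pos":[-2.2,2.38,-0.24],"rotation":[0,0,0]},{"delta_pos":[-2.2,2.38,-0.24],"rotation":[0,0,0]},{"delta_pos":[0,0,0],"rotation":[0,0,0]},{"delta_pos":[0,0,0],"rotation":[0,0,0]},{"delta_pos":[0,0,0],"rotation":[0,0,0]},{"delta_pos":[0,0,0],"rotation":[0,0,0]}]'
python3 - <<'E'
from h import *;from bench import *
import pickle
o=get_obs();print(o["eef_pos"],o["eef_rot"]);w=camera("wrist");img=w["color"];cv2.imwrite("pics/w5.png",img[:,:,::-1]);pickle.dump((o,w),open("w5.pkl","wb"))
hsv=cv2.cvtColor(img,cv2.COLOR_RGB2HSV);m=cv2.inRange(hsv,(100,110,20),(125,255,255))
for r in range(20,170,8):
    x=np.where(m[r])[0]
    print(r,[(int(k[0]),int(k[-1])) for k in np.split(x,np.where(np.diff(x)>1)[0]+1) if len(k)>8])
E
```

```text
time_s: 7.9
eef_pos: [0.647, 0.2239, 0.2009]
eef_rot: [-0.0, -0.019, 1.0, -0.0]
wrist_force: [-0.2, -0.1, -3.6]
opening: 0.638
[0.64704753 0.22392203 0.20094824] [-2.12180693e-04 -1.85755557e-02  9.99827431e-01 -1.07291699e-04]
20 []
28 []
36 []
44 []
52 [(267, 318), (334, 371)]
60 [(267, 319), (325, 377)]
68 [(267, 319), (325, 377)]
76 [(268, 319), (325, 376)]
84 [(268, 319), (325, 376)]
92 [(269, 319), (325, 375)]
100 [(269, 318), (325, 375)]
108 [(269, 319), (324, 374)]
116 []
124 [(270, 319)]
132 [(270, 319), (324, 373)]
140 [(270, 318), (324, 372)]
148 []
156 []
164 []
```

View pics/w5.png

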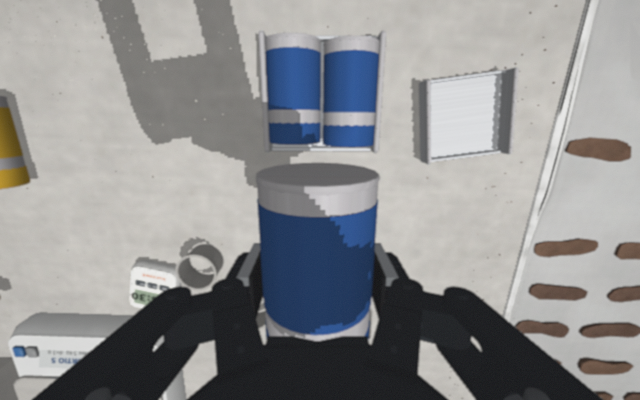

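The rack tins are now clear, spanning columns 267–377 with the groove at column 322. The ends are near rows 36 and 145, and the held tin is directly below them at columns 258–378.

```bash
python3 - <<'E'
from h import *;import pickle
o,w=pickle.load(open("w5.pkl","rb"));img=w["color"];Rm,e=pose(w,o);print(e.round(4))
hsv=cv2.cvtColor(img,cv2.COLOR_RGB2HSV);m=cv2.inRange(hsv,(100,110,20),(125,255,255))
th=.04
for _ in range(1):
    u=np.array([np.cos(th),np.sin(th),0]);n=np.array([-u[1],u[0],0]);H=e[2]-.034
    def off(uv,s):
        p=ray(w,uv,0.,o)[0]-e;t=np.arctan2(p@n,-p[2]);a=t
        for _ in range(30): a=t-s*np.arcsin(.028/(H/np.cos(a)))
        return H*np.tan(a)+e@n
    A=[]
    for r in list(range(58,110,4))+list(range(130,143,4)):
        x=np.where(m[r,250:400])[0]+250
        l,h=off([x[0]-.5,r],-1),off([x[-1]+.5,r],1)
        A.append((ray(w,[320,r],.05,o)[0]@u,l,h))
    A=np.array(A);print(A.round(4));print(np.polyfit(A[:,0],A[:,1],1),np.polyfit(A[:,0],A[:,2],1))
for c in (293,350): print(c,[(r,img[r,c].tolist()) for r in list(range(30,52,1))+list(range(140,154))])
E
```

```text
[0.5733 0.2195 0.3437]
[[0.5268 0.1737 0.2287]
 [0.5302 0.1735 0.2289]
 [0.5337 0.1733 0.2291]
 [0.5372 0.1731 0.2283]
 [0.5408 0.1739 0.2286]
 [0.5444 0.1737 0.2288]
 [0.548  0.1734 0.229 ]
 [0.5516 0.1732 0.2282]
 [0.5552 0.173  0.2284]
 [0.5589 0.1738 0.2287]
 [0.5626 0.1736 0.2289]
 [0.5664 0.1734 0.2281]
 [0.5702 0.1732 0.2283]
 [0.5934 0.173  0.2286]
 [0.5974 0.1727 0.2278]
 [0.6015 0.1725 0.228 ]
 [0.6055 0.1745 0.2282]]
[-0.00372468  0.17546796] [-0.00956672  0.23386241]
293 [(30, [195, 193, 187]), (31, [193, 191, 186]), (32, [189, 188, 185]), (33, [189, 188, 188]), (34, [192, 191, 192]), (35, [195, 193, 195]), (36, [195, 192, 195]), (37, [200, 197, 199]), (38, [201, 199, 202]), (39, [204, 201, 204]), (40, [203, 200, 203]), (41, [204, 201, 204]), (42, [202, 200, 203]), (43, [205, 202, 204]), (44, [204, 201, 202]), (45, [195, 193, 196]), (46, [166, 167, 178]), (47, [113, 127, 163]), (48, [66, 96, 154]), (49, [49, 88, 151]), (50, [52, 91, 153]), (51, [53, 90, 152]), (140, [37, 59, 98]), (141, [35, 59, 98]), (142, [35, 58, 97]), (143, [49, 65, 97]), (144, [90, 96, 110]), (145, [
[... 339 characters left out ...]
 177, 175]), (36, [180, 178, 179]), (37, [184, 182, 184]), (38, [184, 182, 184]), (39, [183, 180, 183]), (40, [187, 185, 187]), (41, [193, 190, 193]), (42, [193, 191, 193]), (43, [192, 191, 192]), (44, [191, 189, 192]), (45, [192, 191, 193]), (46, [193, 191, 192]), (47, [193, 191, 193]), (48, [193, 191, 192]), (49, [170, 172, 182]), (50, [115, 127, 161]), (51, [62, 93, 149]), (140, [53, 92, 153]), (141, [51, 92, 155]), (142, [54, 92, 155]), (143, [53, 92, 154]), (144, [51, 89, 153]), (145, [53, 89, 151]), (146, [73, 93, 139]), (147, [132, 136, 148]), (148, [188, 190, 193]), (149, [215, 217, 219]), (150, [202, 205, 207]), (151, [185, 184, 182]), (152, [192, 190, 185]), (153, [201, 199, 193])]
```

```bash
python3 - <<'E'
from h import *;import pickle
o,w=pickle.load(open("w5.pkl","rb"))
for c,rows in((293,(46.9,143.8)),(350,(50,146.7))):
    a,b=[ray(w,[c,r],.062,o)[0] for r in rows]; print(a.round(4),b.round(4),"len",np.linalg.norm(b-a).round(4),"centre x from near",(a[0]+.0378).round(4),"from far",(b[0]-.05).round(4))
E
```

```text
[0.5124 0.1951 0.062 ] [0.5989 0.1961 0.062 ] len 0.0864 centre x from near 0.5502 from far 0.5489
[0.5131 0.247  0.062 ] [0.5996 0.2532 0.062 ] len 0.0868 centre x from near 0.5509 from far 0.5496
```

Both sources agree within about 2 mm after cross-checking: tin centre (0.549, 0.2236), axis at +0.037 rad, which matches the tool. I'll move above the groove.

```bash
python3 -m inch '[{"delta_pos":[2.5,0.08,0],"rotation":[0,0,0]},{"delta_pos":[2.5,0.08,0],"rotation":[0,0,0]},{"delta_pos":[2.4,0.08,0],"rotation":[0,0,0]},{"delta_pos":[2.4,0.08,0],"rotation":[0,0,0]},{"delta_pos":[0,0,3],"rotation":[0,0,0]},{"delta_pos":[0,0,3],"rotation":[0,0,0]},{"delta_pos":[0,0,2],"rotation":[0,0,0]},{"delta_pos":[0,0,0],"rotation":[0,0,0]},{"delta_pos":[0,0,0],"rotation":[0,0,0]},{"delta_pos":[0,0,0],"rotation":[0,0,0]}]'
python3 - <<'E'
from h import *;from bench import *
o=get_obs();print(o["eef_pos"],o["eef_rot"],o["wrist_force"])
w=camera("wrist")["color"];s=camera("side")["color"];t=camera("top")["color"]
out=np.zeros((600,800,3),np.uint8)
out[:,:]=0
out[:300,:400]=cv2.resize(s[110:200,250:370],(400,300));out[:300,400:]=cv2.resize(t[140:230,200:320],(400,300));out[300:550,:400]=cv2.resize(w,(400,250))
cv2.imwrite("pics/p6.png",out[:,:,::-1])
E
```

```text
time_s: 8.95
eef_pos: [0.5507, 0.2244, 0.1228]
eef_rot: [0.001, -0.019, 1.0, 0.0]
wrist_force: [0.2, 1.7, -1.6]
opening: 0.635
[0.55073612 0.22439845 0.12278359] [ 1.47080139e-03 -1.89583591e-02  9.99819162e-01  2.47872206e-04] [ 0.1945726   1.71313472 -1.61441392]
```

View pics/p6.png

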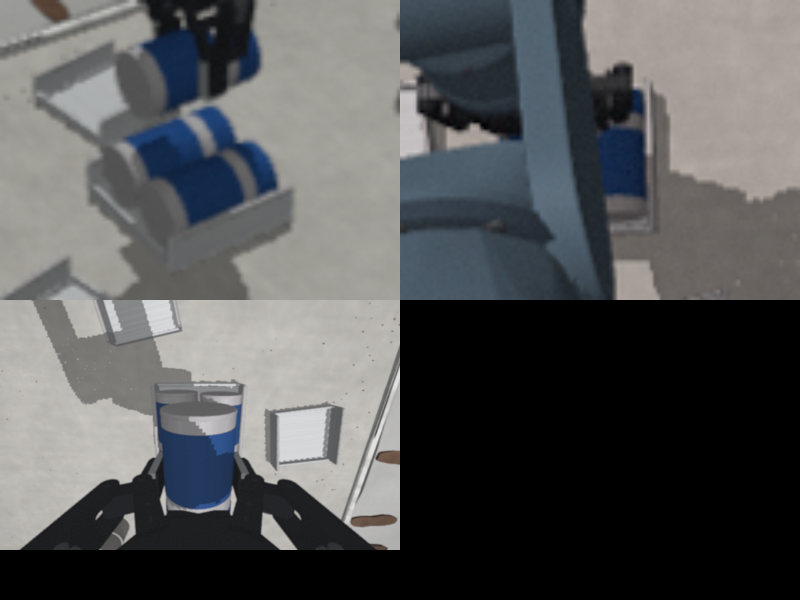

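The side crop shows the held tin level above the groove and parallel to the rack tins. The wrist view shows it centred between their near ends. I'll descend in stages.

```bash
python3 -m inch '[{"delta_pos":[0.1,-0.05,2],"rotation":[0,0,0]},{"delta_pos":[0,0,1.5],"rotation":[0,0,0]},{"delta_pos":[0,0,1],"rotation":[0,0,0]},{"delta_pos":[0,0,0.5],"rotation":[0,0,0]},{"delta_pos":[0,0,0],"rotation":[0,0,0]},{"delta_pos":[0,0,0],"rotation":[0,0,0]},{"delta_pos":[0,0,0],"rotation":[0,0,0]}]'
```

```text
time_s: 9.8
eef_pos: [0.5491, 0.224, 0.0716]
eef_rot: [0.001, -0.019, 1.0, 0.0]
wrist_force: [-0.8, -0.3, -1.6]
opening: 0.633
```

```bash
python3 -m inch '[{"delta_pos":[0,0,0.2],"rotation":[0,0,0]},{"delta_pos":[0,0,0.2],"rotation":[0,0,0]},{"delta_pos":[0,0,0.1],"rotation":[0,0,0]},{"delta_pos":[0,0,0],"rotation":[0,0,0]},{"delta_pos":[0,0,0],"rotation":[0,0,0]}]'
python3 -m inch '[{"delta_pos":[0,0,0.1],"rotation":[0,0,0]},{"delta_pos":[0,0,0.1],"rotation":[0,0,0]},{"delta_pos":[0,0,0],"rotation":[0,0,0]},{"delta_pos":[0,0,0],"rotation":[0,0,0]}]'
```

```text
time_s: 10.3
eef_pos: [0.5485, 0.2238, 0.0658]
eef_rot: [-0.0, -0.019, 1.0, -0.0]
wrist_force: [-0.7, 0.8, -2.4]
opening: 0.639
time_s: 10.7
eef_pos: [0.5488, 0.2244, 0.0648]
eef_rot: [0.0, -0.019, 1.0, 0.0]
wrist_force: [-2.8, 2.4, 6.5]
opening: 0.638
```

Contact shows as about 8 N upward, with a slight +y push. I'll ease toward +y and settle a little further.

```bash
python3 -m inch '[{"delta_pos":[0,0.05,0],"rotation":[0,0,0]},{"delta_pos":[0,0.05,0],"rotation":[0,0,0]},{"delta_pos":[0,0,0],"rotation":[0,0,0]},{"delta_pos":[0,0,0],"rotation":[0,0,0]}]'
python3 -m inch '[{"delta_pos":[0,0,0.07],"rotation":[0,0,0]},{"delta_pos":[0,0,0],"rotation":[0,0,0]},{"delta_pos":[0,0,0],"rotation":[0,0,0]}]'
python3 - <<'E'
from h import *;from bench import *
o=get_obs();print(o["wrist_force"],o["torque"])
w=camera("wrist")["color"];s=camera("side")["color"]
out=np.zeros((600,800,3),np.uint8)
out[:300,:400]=cv2.resize(s[110:200,250:370],(400,300));out[:300,400:]=cv2.resize(w[130:280,220:420],(400,300))
cv2.imwrite("pics/p7.png",out[:300,:,::-1])
E
```

```text
time_s: 11.1
eef_pos: [0.5487, 0.2252, 0.0645]
eef_rot: [0.0, -0.019, 1.0, 0.0]
wrist_force: [-2.3, 1.6, 5.9]
opening: 0.637
time_s: 11.4
eef_pos: [0.5488, 0.2252, 0.0645]
eef_rot: [0.0, -0.019, 1.0, 0.0]
wrist_force: [-5.1, 1.9, 10.6]
opening: 0.634
[-5.11234099  1.85613365 10.5763761 ] [ 0.10704126  0.78011606 -0.09872835]
```

View pics/p7.png

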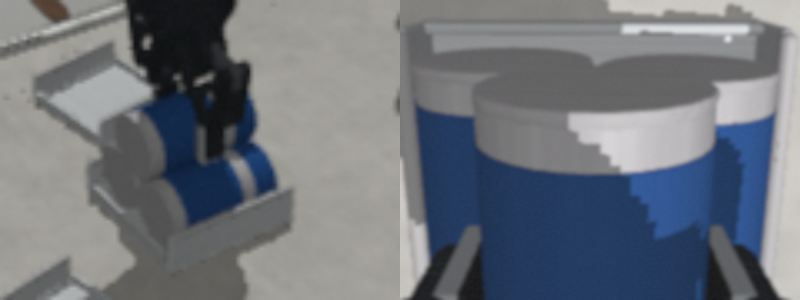

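The wrist crop shows the held tin seated symmetrically, with equal strips of the lower tins visible on each side. I'll reduce the preload slightly and release.

```bash
python3 -m inch '[{"delta_pos":[0,0,-0.07],"rotation":[0,0,0]},{"delta_pos":[0,0,0],"rotation":[0,0,0]}]'
python3 -m inch '[{"delta_pos":[0,0,0],"rotation":[0,0,0]},{"delta_pos":[0,0,0],"rotation":[0,0,0]},{"delta_pos":[0,0,0],"rotation":[0,0,0]},{"delta_pos":[0,0,0],"rotation":[0,0,0]}]' 6.2
python3 -m inch '[{"delta_pos":[0,0,0],"rotation":[0,0,0]},{"delta_pos":[0,0,0],"rotation":[0,0,0]},{"delta_pos":[0,0,0],"rotation":[0,0,0]},{"delta_pos":[0,0,0],"rotation":[0,0,0]},{"delta_pos":[0,0,0],"rotation":[0,0,0]},{"delta_pos":[0,0,0],"rotation":[0,0,0]}]' 8.2
python3 - <<'E'
from h import *;from bench import *
o=get_obs();print(o["wrist_force"],o["torque"])
w=camera("wrist")["color"];s=camera("side")["color"]
out=np.zeros((300,800,3),np.uint8)
out[:300,:400]=cv2.resize(s[110:200,250:370],(400,300));out[:300,400:]=cv2.resize(w[130:355,170:470],(400,300))
cv2.imwrite("pics/p8.png",out[:300,:,::-1])
E
```

```text
time_s: 11.7
eef_pos: [0.5487, 0.2252, 0.0646]
eef_rot: [0.0, -0.019, 1.0, 0.0]
wrist_force: [-2.4, 3.0, 6.5]
opening: 0.639
time_s: 12.1
eef_pos: [0.5484, 0.2246, 0.0636]
eef_rot: [-0.0, -0.019, 1.0, -0.0]
wrist_force: [0.6, -0.6, -0.4]
opening: 0.728
time_s: 12.7
eef_pos: [0.5485, 0.2249, 0.0639]
eef_rot: [0.0, -0.019, 1.0, 0.0]
wrist_force: [-0.5, 1.1, 0.0]
opening: 0.963
[-0.530925    1.08082847  0.0377108 ] [-0.03228613  0.03470318  0.03732891]
```

View pics/p8.png

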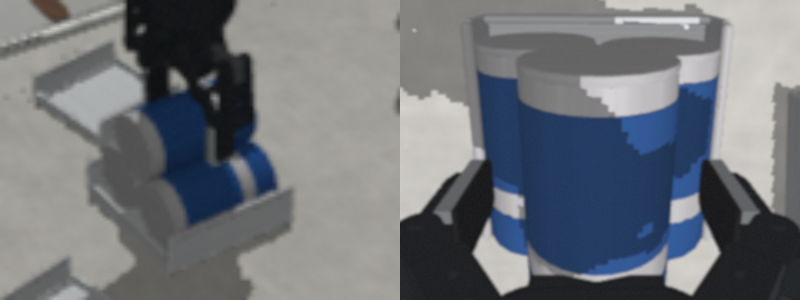

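The jaws are open and the tin stays in the groove, with the fingers clear on both sides. I'll go straight up, then aside for a check.

```bash
python3 -m inch '[{"delta_pos":[0,0,-0.5],"rotation":[0,0,0]},{"delta_pos":[0,0,-1.5],"rotation":[0,0,0]},{"delta_pos":[0,0,-3],"rotation":[0,0,0]},{"delta_pos":[0,0,-4],"rotation":[0,0,0]},{"delta_pos":[0,0,-4],"rotation":[0,0,0]},{"delta_pos":[0,0,-4],"rotation":[0,0,0]},{"delta_pos":[0,0,-3],"rotation":[0,0,0]},{"delta_pos":[0,-3,0],"rotation":[0,0,0]},{"delta_pos":[0,-4,0],"rotation":[0,0,0]},{"delta_pos":[0,-4,0],"rotation":[0,0,0]}]'
python3 -m inch '[{"delta_pos":[2,-4,0],"rotation":[0,0,0]},{"delta_pos":[2,-4,0],"rotation":[0,0,0]},{"delta_pos":[2,-4,0],"rotation":[0,0,0]},{"delta_pos":[2,-4,0],"rotation":[0,0,0]},{"delta_pos":[0,0,0],"rotation":[0,0,0]},{"delta_pos":[0,0,0],"rotation":[0,0,0]},{"delta_pos":[0,0,0],"rotation":[0,0,0]}]'
python3 - <<'E'
from h import *;from bench import *
s=camera("side")["color"];t=camera("top")["color"];cv2.imwrite("pics/t9.png",t[:,:,::-1])
out=np.zeros((600,800,3),np.uint8)
out[:300,:400]=cv2.resize(s[110:200,250:370],(400,300));out[:300,400:]=cv2.resize(t[140:230,200:320],(400,300))
out[300:,:480]=cv2.resize(t,(480,300))
out[300:500,480:]=cv2.resize(s,(320,200))
cv2.imwrite("pics/p9.png",out[:,:,::-1])
E
```

```text
time_s: 13.8
eef_pos: [0.5527, 0.1142, 0.2659]
eef_rot: [0.001, -0.02, 1.0, -0.0]
wrist_force: [0.2, 0.0, 0.8]
opening: 0.964
time_s: 14.5
eef_pos: [0.4792, -0.0475, 0.2647]
eef_rot: [0.001, -0.019, 1.0, -0.0]
wrist_force: [0.2, 0.2, 0.7]
opening: 0.958
```

View pics/p9.png

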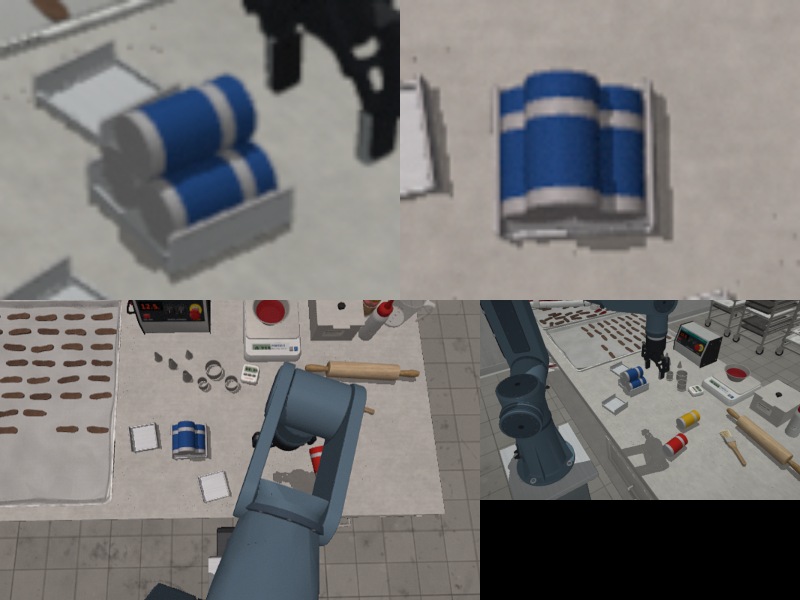

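The pyramid stands in the rack, and in the side view the red and yellow tins lie where they were. One last check of centring and angle.

```bash
python3 - <<'E'
from h import *;from bench import *
t=camera("top");img=t["color"]
hsv=cv2.cvtColor(img,cv2.COLOR_RGB2HSV);m=cv2.inRange(hsv,(100,110,20),(125,255,255))
def prof(c):
    g=img[:,c].astype(float);b=g[:,2]-g[:,0]  # blueness
    sat=b>35; x=np.where(sat[155:215])[0]+155
    return [(int(k[0]),int(k[-1])) for k in np.split(x,np.where(np.diff(x)>1)[0]+1)]
for c in (233,244,248,252,256,270): print(c,prof(c))
print([(r,img[r,250].tolist()) for r in list(range(158,165))+list(range(200,210))])
U=lambda r:ray(t,[250,r],.109)[0].round(4)
print("upper band start/lid-end",[U(r) for r in(161.5,196,203)])
for r in (170,185,195):
    x=np.where(np.abs(np.diff(img[r].astype(float).sum(1)))[225:280]>25)[0]+225;print(r,x.tolist())
s=camera("side")["color"];s0=cv2.imread("pics/side0.png")[:,:,::-1]
d=cv2.absdiff(s,s0).max(2);print("red/yellow change px (side)",int((d[265:312,362:418]>40).sum()),int((d[218:258,390:442]>40).sum()))
E
```

```text
233 [(167, 173), (179, 198)]
244 [(162, 168), (175, 195)]
248 [(161, 168), (174, 195)]
252 [(162, 168), (175, 195)]
256 [(163, 169), (176, 195)]
270 [(167, 173), (179, 198)]
[(158, [162, 154, 147]), (159, [167, 157, 150]), (160, [149, 145, 143]), (161, [86, 95, 122]), (162, [28, 58, 112]), (163, [32, 63, 113]), (164, [30, 60, 110]), (200, [131, 126, 126]), (201, [89, 85, 85]), (202, [69, 65, 67]), (203, [70, 67, 68]), (204, [68, 65, 65]), (205, [86, 80, 82]), (206, [110, 107, 108]), (207, [117, 113, 115]), (208, [110, 106, 108]), (209, [115, 113, 114])]
upper band start/lid-end [array([0.5911, 0.2179, 0.109 ]), array([0.5056, 0.2164, 0.109 ]), array([0.4885, 0.2162, 0.109 ])]
170 [226, 227, 228, 229, 230, 236, 237, 238, 239, 241, 242, 251, 253, 254, 256, 257, 259, 262, 270, 272, 273, 274, 276, 278, 279]
185 [227, 228, 229, 230, 236, 248, 259, 263, 270, 272, 273, 274, 275, 276, 279]
195 [228, 229, 230, 236, 245, 253, 258, 260, 264, 266, 270, 272, 273, 275, 276, 279]
red/yellow change px (side) 67 0
```

```bash
python3 - <<'E'
from h import *;from bench import *
s=camera("side")["color"];s0=cv2.imread("pics/side0.png")[:,:,::-1].copy()
for im in(s0,s):
    print([(int(a),c.round(1)) for lo,hi in(((172,120,40),(180,255,255)),((0,150,40),(4,255,255)),((18,120,80),(32,255,255))) for a,c,_ in blobs(im,lo,hi,80) if 210<c[1]<320])
o=np.hstack([cv2.resize(x[255:320,340:430],(360,260)) for x in(s0,s)]);cv2.imwrite("pics/r.png",o[:,:,::-1])
E
```

```text
[(180, array([406.5, 275.6])), (571, array([390.7, 288.6])), (161, array([433. , 229.4])), (479, array([417.1, 238.4]))]
[(180, array([406.5, 275.6])), (571, array([390.7, 288.6])), (161, array([433. , 229.4])), (479, array([417.1, 238.4]))]
```

View pics/r.png

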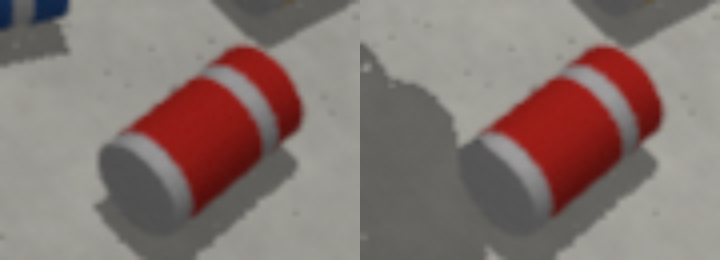

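The red tin is in exactly the same place in both crops, and only the arm's shadow differs. Handing in.

```bash
python3 -c "
from bench import *
hand_in();print(get_obs()['time_s'])"
```

```text
the job is handed in; nothing more can be done
the job is handed in; nothing more can be done
```

I picked the blue tin up from the bench, laid it on its side in the groove between the two blue tins in the large rack, and handed the job in at about 15 s. It was never dropped. It was lowered until about 12 N of contact showed and eased to about 8 N before I opened the gripper and backed away.

**Last checks:**
- **Placement:** after the arm left, the tin rested in the groove parallel to the lower tins, with its lid facing the same way. The lower tins' painted bands did not shift in the top view.
- **Red and yellow tins:** their positions in the side view are identical to the start. A pixel-difference check near the red tin did trip (67 pixels), but a close crop showed only the arm's shadow there.
- **Centring:** the views disagree slightly. The wrist camera puts the tin about 1 mm off centre along its length and the top camera about 2.5 mm, both towards the robot. Earlier, the two cameras' estimates of the rack centre differed by 2–4 mm.

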